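# Fetch the label reels from under the guard shelf and reload the magazine

### The job

Label reels have slid under the clear guard shelf of the packing bench. Swing the magazine's orange cover aside, fetch every reel out from under the shelf with the flat scoop (no fingers on a reel still under there), and put the full-size reels through the port into the magazine and the smaller part-used ones in the grey tray. With all reels put away, swing the cover fully back over the port and lay the scoop flat inside its yellow taped outline, handle towards the robot, without disturbing the fruit, bottle or tape roll.

Things in the scene. Friction and masses are not known exactly. Their poses are not given: they have to be found in the camera images.
- ledge: fixed clear guard shelf, open to the front. Origin on the bench under the middle of its front lip; +x points in under the shelf, away from the robot, y along the lip. Clear roof 320 mm (y), 100 mm deep, 55 to 61 mm above the bench. Upright plates 8 mm thick at y = -156, 0, +156 mm, x = 0 to 93 mm. A back stop 16 mm high stands at x = 85 mm
- bay_left (a point): on the bench under the lip, middle of the shelf's left bay (ledge x = 0, y = +78 mm). A bay is 148 mm wide, its floor is the bench; each starts with none, one or two reels side by side
- bay_right (a point): the same for the right bay (ledge x = 0, y = -78 mm)
- scoop: loose flat scoop, 250 g. White blade 124 mm wide (y), 3 mm thick, no side walls; origin under the blade's middle, +x to the front edge. Blade from x = -45 to +61 mm, rear wall 18 mm high at x = -43 mm. Green upright grip plate at x = -60 mm, 14 mm thick (x), 44 mm wide (y), top 75 mm above the underside
- scoop_edge (a point): middle of the scoop's front edge, at scoop x = +60 mm. The last 18 mm of the blade slope down to this 1.7 mm edge. A reel pushed against the back stop rides up on the blade as it is slid in flat on the bench, and comes out with it when it is drawn back gently
- scoop_grip (a point): middle of the upper part of the scoop's grip plate, at scoop x = -60 mm, 58 mm above its underside
- outline: yellow tape on the bench, a rectangle 176 mm (x) by 170 mm (y) outside, tape 12 mm wide, flat, no height. Origin at its centre; +x is where the scoop's front edge points when parked, the scoop's origin over this origin
- magazine: fixed white reel magazine, a hollow box 116 mm square, 75 mm high, floor 4 mm, with a square port 78 mm wide in its 4 mm top. Origin under its centre
- port (a point): centre of the magazine's port, on the top face, 75 mm above the bench
- cover_pivot (a point): pivot screw of the orange cover, vertical axis, at magazine x = y = +46 mm, on the corner of the port away from the robot and to the left
- cover_knob (a point): top of the black round knob on the orange cover, 20 mm diameter, 30 mm tall, its top 111 mm above the bench; 84 mm from the pivot. The cover is a flat plate 100 mm square, 5 mm thick, from 75.5 to 80.5 mm above the bench
- cover (a joint): angle of the orange cover: 0 closed over the port, grows clockwise seen from above to 1.75 (stop); the port is clear from about 1.5. It stays where it is left; about 1 N at the knob moves it
- tray: fixed grey open tray 160 mm (x) by 170 mm (y), 35 mm high, walls and floor 5 mm. Origin under its centre
- full_a: blue-flanged fruit-label reel, a hard disc lying flat, full size: 62 mm diameter, 22 mm high, 80 g, its rim bevelled (7 mm in, 3 mm up) top and bottom. Low friction (about 0.4). Origin at the centre of its underside. Goes into the magazine. Starts under the guard shelf; None all along if absent
- full_b: blue-flanged fruit-label reel, a hard disc lying flat, full size: 62 mm diameter, 22 mm high, 80 g, its rim bevelled (7 mm in, 3 mm up) top and bottom. Low friction (about 0.4). Origin at the centre of its underside. Goes into the magazine. Starts under the guard shelf; None all along if absent
- part_a: blue-flanged fruit-label reel, a hard disc lying flat, part used, so smaller: 48 mm diameter, 22 mm high, 50 g, its rim bevelled (7 mm in, 3 mm up) top and bottom. Low friction (about 0.4). Origin at the centre of its underside. Goes into the tray. Starts under the guard shelf; None all along if absent
- part_b: blue-flanged fruit-label reel, a hard disc lying flat, part used, so smaller: 48 mm diameter, 22 mm high, 50 g, its rim bevelled (7 mm in, 3 mm up) top and bottom. Low friction (about 0.4). Origin at the centre of its underside. Goes into the tray. Starts under the guard shelf; None all along if absent
- bananas: bystander: two green bananas lying side by side on the bench, about 190 mm long, leave alone
- spray_bottle: bystander: standing white bottle, 64 mm diameter, 170 mm tall, leave alone
- tape_roll: bystander: brown tape roll, 100 mm diameter, 48 mm high, leave alone
Things that resemble listed ones, but are neither listed nor needed, are in the scene too. What is shaped like the scoop but red or turquoise is not meant.

How it is judged:
By the outcome, as a careful person would: the job done as asked, in the order asked, and still so for the second after the job is handed in, with the robot touching nothing.
Of full_b, part_a, part_b only 1 to 3 are there at a start; the rules pass over those that are not, and their reading is None.
At some moment in a run one of full_a, full_b, part_a, part_b, scoop may be knocked a few centimetres aside while the robot is not near it.
It also fails if it takes over 210 s, if anything falls off the work surface, if the arm or the gripper's body presses on something with over 40 N, if the wrist force passes 120 N, or if a joint passes its speed limit or range.

### The arm

A 7-joint arm with a two-finger parallel gripper is mounted at the origin on the work surface. World frame = base frame: x ahead of the robot, y to its left, z up, the work surface at z = 0. Lengths are in m, angles in rad, forces in N, time in s.
With the tool pointing down it reaches from about 0.4 to 0.9 m from the base axis. Payload 5.6 kg.
Tool frame: the origin (TCP) lies midway between the tips of the shut fingers; the grasp point (between the pads) lies 19 mm behind it; z points along the fingers, y is the line along which they close (so a half turn about z gives the same grasp; the last joint's range is limited). The gripper opens to 92 mm and grips with 3 to 60 N. Pads are 20 mm wide; open, the fingers measure 128 mm over their backs; the gripper's body (75 mm by 189 mm) begins 69 mm behind the grasp point.
Start: joints at [-1.379, 0.468, -0.012, 1.603, 0.006, 1.071, -0.056], TCP at [0.151, 0.632, 0.215] pointing down, gripper open.
Joint ranges: [-2.53, 2.53], [-0.31, 2.02], [-1.57, 1.55], [0.28, 2.44], [-1.29, 4.43], [0.15, 1.84], [-2.92, 2.92]. Speed limits (rad/s): [2.57, 2.57, 3.14, 3.14, 3.14, 3.14, 3.14].

### API

Orientations are given as a 3x3 rotation matrix whose columns are the frame's x, y, z axes.
In Python, from station import env, effector, solver, viewer, workorder, search_frame, tip_of gives the robot as it stands. Calls block until the motion is done:
- env.reach(position, orientation): joint-space move of the TCP to a pose.
- env.movel(position, frame=None, rate=0.15): straight line of the TCP; frame=None keeps the orientation; rate is the mean speed in m/s.
- env.goto_joints(angles): joint-space move.
- effector.release() and effector.grasp(squeeze=None): open the fingers fully, or close them until they stop; squeeze is the grip in N (None keeps the last).
- env.pause(seconds).
- solver.inverse_kinematics(position, orientation): joint angles nearest the present ones, or None.
- env.sense(): the state.
- viewer.read_camera(name): name is "scene" or "top" or "wrist"; returns (picture, depth): 400x640x3 uint8, red, green, blue; 400x640 float32, m along the optical axis (not along the pixel's ray), 0 where there is no reading.
- viewer.camera_info(name): a dict with "intrinsics" (3x3 intrinsics, pixels), "dist_coeffs" ([k1, k2, p1, p2, k3] as OpenCV has them; the pictures are not rectified), "eye" and "rotation" of the camera in the world; the wrist camera has in their place "T_tool_cam" (4x4, takes a point from camera to tool coordinates, whose origin is the TCP and whose axes are the flange's). Camera axes: x right, y up, looking along -z (the intrinsics and any distortion apply to the point x, -y, -z); pixel columns grow to the right and rows downward; lengths in m; the calibration is good to about 2 mm. A picture is of the moment at which its call begins: read the wrist's pose just before it. camera_info takes no time and is no camera call.
A pose or a line that the arm cannot do raises env.PlanningError and nothing moves.
- workorder.finish_job(): hands the job in; it is judged then, once.
Trained networks look in the newest picture that a camera, given by its name, has taken for a name from the list of things; names that differ only in an ending like _2 or _b are one class to them, and where a whole thing is asked for, a point or a joint stands for the part that bears it (a point fixed in the world has none). Each returns a list of dicts, best first, with "score" (0 to 1); they miss things now and then, are a little off and sometimes report something else, mostly with a low value. They report only what shows in the picture. A call takes as long as a camera call. They do not tell look-alikes from the thing itself.
- search_frame(camera, name): "at" ([x, y, z] in m, in world coordinates, good to about 4 mm: the middle of the surface that is visible of it).
- tip_of(camera, name): "at" ([x, y, z] in m, in world coordinates, good to about 4 mm: a listed point, or the origin of a listed thing).
The state is a dict: "t": time; "joint_positions": joint angles; "joint_velocities": joint speeds; "tau": joint torques, N m; "ee_pos": TCP position; "tcp_rot": TCP orientation; "wrist_force": force on the tool from outside, world axes, zero at the start; "moment": the same for the moment, N m; "gripper_width": finger opening in m; "grasp_force": force on a finger pad.
Only numpy, scipy, OpenCV 4.12 (cv2) and the standard library are available. Lean on these libraries where they do the work, as an engineer would, in place of code of your own. Each camera call takes 0.05 s, during which the arm holds its last target. There are 200 camera calls.

## Working session

There is one attempt and no reset: what is moved stays moved. The work goes in short steps, each a Python script; the robot and the scene stay as the last script left them, time stands still between calls to the robot, and variables do not carry over. Pictures are saved under pics/ and viewed, at most 14 in all, crops included, and the job is handed in when it is done.

```bash
ls; mkdir -p pics; python3 - <<'E'
from station import env, effector, solver, viewer, workorder, search_frame, tip_of
import cv2, numpy as np
for c in ("scene","top"):
    p,d=viewer.read_camera(c); cv2.imwrite(f"pics/{c}0.png",p[:,:,::-1]); np.save(f"pics/{c}0.npy",d)
    i=viewer.camera_info(c); print(c,i)
    for n in ("ledge","scoop","scoop_edge","scoop_grip","outline","magazine","port","cover_pivot","cover_knob","tray","full_a","part_a","bananas","spray_bottle","tape_roll","bay_left","bay_right"):
        try: print(n,[(np.round(r["at"],3).tolist(),round(r["score"],2)) for r in tip_of(c,n)][:5])
        except Exception as e: print(n,e)
print(viewer.camera_info("wrist")); print(env.sense()["t"])
E
```

```text
pics
scene {'intrinsics': array([[424.94417884,   0.        , 324.74980053],
       [  0.        , 424.94417884, 203.68990163],
       [  0.        ,   0.        ,   1.        ]]), 'dist_coeffs': array([-0.0598147,  0.       ,  0.       ,  0.       ,  0.       ]), 'eye': array([1.47359632, 0.41157439, 1.07104405]), 'rotation': array([[-0.40014844, -0.62952717,  0.66601559],
       [ 0.91641083, -0.26810961,  0.29716733],
       [-0.00850973,  0.72925495,  0.68418916]])}
ledge [([0.614, -0.023, -0.006], 0.6)]
scoop [([0.531, 0.03, -0.002], 0.95), ([0.27, -0.253, -0.002], 0.86), ([0.851, 0.114, -0.001], 0.69), ([0.31, 0.148, 0.005], 0.67), ([0.224, 0.346, 0.0], 0.63)]
scoop_edge [([0.288, -0.308, 0.002], 0.98), ([0.597, 0.044, 0.004], 0.96), ([0.239, 0.285, 0.0], 0.92), ([0.805, 0.153, 0.0], 0.62), ([0.37, 0.136, 0.002], 0.58)]
scoop_grip [([0.475, 0.016, 0.057], 0.97), ([0.249, -0.19, 0.056], 0.97), ([0.206, 0.403, 0.055], 0.9), ([0.898, 0.066, 0.059], 0.88), ([0.251, 0.162, 0.058], 0.71)]
outline [([0.662, 0.092, -0.002], 0.22)]
magazine []
port [([0.516, 0.288, 0.076], 0.82)]
cover_
[... 2117 characters left out ...]
 -0.331, -0.004], 0.81), ([0.617, -0.021, 0.001], 0.46)]
bay_left []
bay_right []
{'intrinsics': array([[303.88004945,   0.        , 319.2669579 ],
       [  0.        , 303.88004945, 200.29247433],
       [  0.        ,   0.        ,   1.        ]]), 'dist_coeffs': array([-0.00012708,  0.        ,  0.        ,  0.        ,  0.        ]), 'T_tool_cam': array([[-6.61234289e-04,  9.59923353e-01,  2.80261876e-01,
         7.77367025e-02],
       [ 9.99999685e-01,  7.58052952e-04, -2.37059181e-04,
         5.71737774e-04],
       [-4.40011986e-04,  2.80261631e-01, -9.59923552e-01,
        -1.70423486e-01],
       [ 0.00000000e+00,  0.00000000e+00,  0.00000000e+00,
         1.00000000e+00]])}
1.8
```

View pics/top0.png

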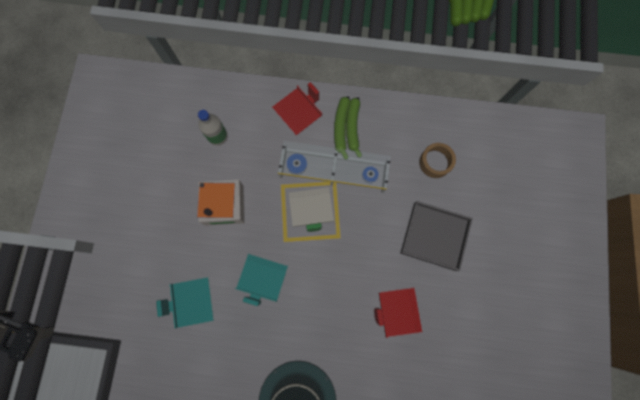

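View pics/scene0.png

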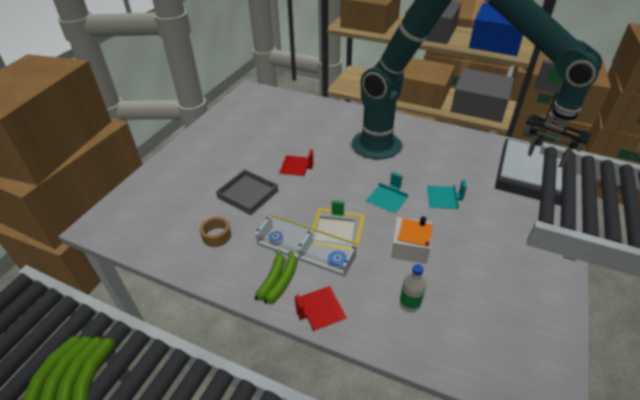

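Candidates for the scoop in top0: white blade with green grip (312,210), red (297,110) and (400,312), turquoise (261,278) and (192,302). I choose the white and green one at (312,210). A blue reel shows in each bay, at (297,163) and (371,174). The cover is at (217,200) with its knob at (208,212), and the tray is at (436,236). Next is a close crop.

```bash
cat > h.py <<'E'
from station import env, effector, solver, viewer, workorder, search_frame, tip_of
import cv2, numpy as np
def cam_pose(c):
    i=viewer.camera_info(c)
    if c=="wrist":
        s=env.sense(); R=np.array(s["tcp_rot"]); T=np.array(i["T_tool_cam"])
        return i, R@T[:3,:3], np.array(s["ee_pos"])+R@T[:3,3]
    return i,np.array(i["rotation"]),np.array(i["eye"])
def to_plane(pose,px,z=0.):
    i,R,e=pose
    u=cv2.undistortPoints(np.array(px,float).reshape(-1,1,2),i["intrinsics"],np.array(i["dist_coeffs"])).reshape(-1,2)
    r=np.c_[u[:,0],-u[:,1],-np.ones(len(u))]@R.T
    return e+r*((z-e[2])/r[:,2])[:,None]
def project(pose,P):
    i,R,e=pose
    q=(np.atleast_2d(P)-e)@R; q=q*[1,-1,-1]
    return cv2.projectPoints(q,np.zeros(3),np.zeros(3),i["intrinsics"],np.array(i["dist_coeffs"]))[0].reshape(-1,2)
def Rd(a):  # tool down; tool y axis (finger closing line) at world angle a
    y=np.array([np.cos(a),np.sin(a),0]); z=np.array([0,0,-1.]); return np.c_[np.cross(y,z),y,z]
def rot(a): return np.array([[np.cos(a),-np.sin(a)],[np.sin(a),np.cos(a)]])
def look(name,draw=(),crop=None,scale=1):
    pose=cam_pose("wrist"); p,d=viewer.read_camera("wrist"); p=p[:,:,::-1].copy()
    for P,col in draw:
        for u in project(pose,P):
            cv2.circle(p,tuple(int(round(v)) for v in u),2,col,-1)
    if crop: p=p[crop[1]:crop[3],crop[0]:crop[2]]
    if scale!=1: p=cv2.resize(p,None,fx=scale,fy=scale,interpolation=cv2.INTER_CUBIC)
    cv2.imwrite(f"pics/{name}.png",p); return pose,d
def stat(m=""):
    s=env.sense(); print(m,"t%.1f"%s["t"],np.round(s["ee_pos"],4),"F",np.round(s["wrist_force"],1),"w%.4f g%.1f"%(s["gripper_width"],s["grasp_force"]))
    return s
E
python3 - <<'E'
from h import *
a=cv2.imread("pics/top0.png")[130:260,180:400]; a=cv2.resize(a,None,fx=3.6,fy=3.6,interpolation=cv2.INTER_CUBIC)
a=cv2.convertScaleAbs(a,alpha=1.5); cv2.imwrite("pics/c1.png",a)
E
```

```text
(no output)
```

View pics/c1.png

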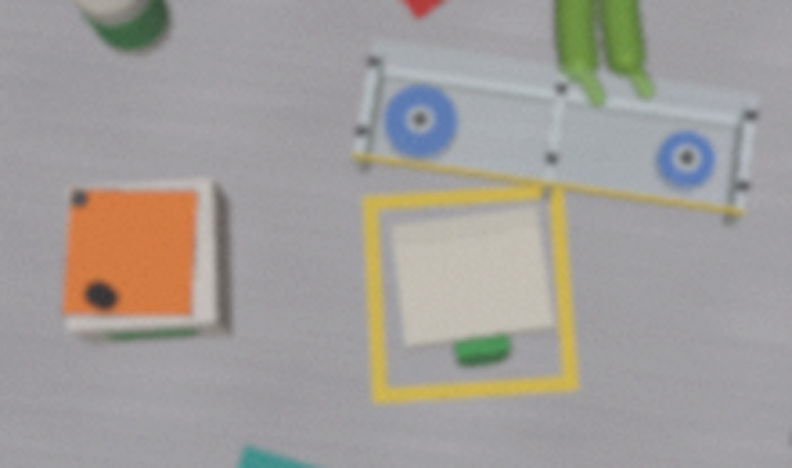

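Crop c1 confirms the choice: white blade at about (475,280) with the green grip at (482,350), lying inside the yellow outline. A full-size reel is in the left bay (421,120) and a part-used one in the right bay (686,158). The cover is about closed, with the pivot at (78,198) and the knob at (100,295). I'll look from the wrist on the way to the knob.

```bash
python3 - <<'E'
from h import *
print(np.round(env.sense()["tcp_rot"],2).tolist())
a=np.radians(115)
for ang in (a,a+np.pi):
    q=solver.inverse_kinematics([0.45,0.29,0.30],Rd(ang)); print(ang,q if q is None else np.round(q,2))
q=[(abs(solver.inverse_kinematics([0.45,0.29,0.30],Rd(g))[6]),g) for g in (a,a-np.pi)]
g=min(q)[1]
env.reach([0.45,0.27,0.30],Rd(g)); env.pause(0.3)
stat()
look("w1")
for n in ("cover_knob","cover_pivot","port","magazine","scoop_grip","scoop_edge"):
    print(n,[(np.round(r["at"],3).tolist(),round(r["score"],2)) for r in tip_of("wrist",n)][:4])
E
```

```text
[[-0.97, 0.23, 0.0], [0.23, 0.97, 0.0], [-0.0, 0.0, -1.0]]
2.007128639793479 [-0.71  0.19  0.09  1.79 -0.02  1.16  1.39]
5.148721293383272 [-1.15  0.2   0.61  1.81 -0.12  1.16 -1.64]
 t3.8 [0.4498 0.2704 0.2998] F [ 0.3  0.1 -1.1] w0.0916 g0.0
cover_knob [([0.472, 0.307, 0.114], 0.76)]
cover_pivot [([0.548, 0.342, 0.08], 0.8)]
port [([0.514, 0.293, 0.074], 0.86), ([0.666, 0.094, -0.001], 0.4)]
magazine [([0.511, 0.29, 0.001], 0.69)]
scoop_grip [([0.481, 0.021, 0.058], 0.98), ([0.204, 0.398, 0.056], 0.89), ([0.53, 0.031, -0.001], 0.36)]
scoop_edge [([0.59, 0.049, -0.001], 0.97), ([0.243, 0.289, 0.004], 0.97), ([0.374, 0.136, -0.0], 0.77), ([0.811, -0.03, 0.003], 0.7)]
```

View pics/w1.png

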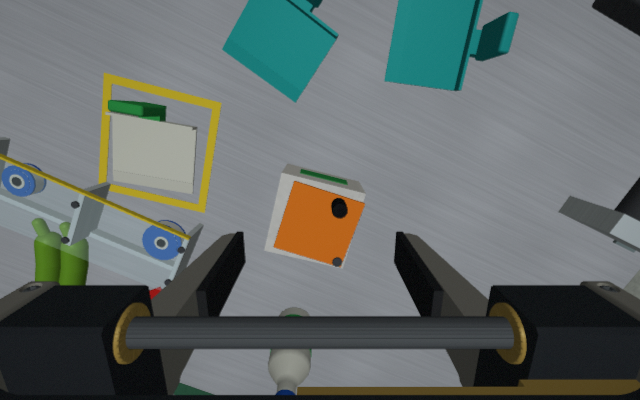

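w1 shows the knob at (339,208), the pivot at (337,262), the outline corners at (105,74), (220,103), (205,212) and (100,193), and the scoop blade inside it.

```bash
python3 - <<'E'
from h import *
pose=cam_pose("wrist")
def ang(a,b): d=b-a; return np.degrees(np.arctan2(d[1],d[0])),np.linalg.norm(d)
o=to_plane(pose,[(105,74),(220,103),(205,212),(100,193)])[:,:2]
print("outline",np.round(o,3).tolist(),o.mean(0),[np.round(ang(o[i],o[(i+1)%4]),3) for i in range(4)])
b=to_plane(pose,[(288,172),(364,192),(265,250)],.075)[:,:2]
print("box",np.round(b,3).tolist(),ang(b[0],b[1]),ang(b[0],b[2]))
c=to_plane(pose,[(294,181),(276,246),(342,268)],.0805)[:,:2]
print("cover",np.round(c,3).tolist(),ang(c[0],c[1]),ang(c[1],c[2]))
print("knob",to_plane(pose,[(339,208)],.111),"pivot",to_plane(pose,[(337,262)],.081))
s=to_plane(pose,[(112,115),(197,126),(193,194),(112,180)],.003)[:,:2]
print("scoop",np.round(s,3).tolist(),[np.round(ang(s[i],s[(i+1)%4]),3) for i in range(4)])
p=cam_pose("top")
o=to_plane(p,[(180+x/3.6,130+y/3.6) for x,y in ((363,197),(562,184),(578,387),(376,403))])[:,:2]
print("outline top",o.mean(0),[np.round(ang(o[i],o[(i+1)%4]),3) for i in range(4)])
l=to_plane(p,[(180+x/3.6,130+y/3.6) for x,y in ((353,155),(742,212))],.058)[:,:2]
print("lip",l,l.mean(0),ang(l[1],l[0]))
r=to_plane(p,[(180+x/3.6,130+y/3.6) for x,y in ((421,120),(686,158))],.022)[:,:2]; print("reels",r)
E
```

```text
outline [[0.463, -0.064], [0.431, 0.099], [0.601, 0.134], [0.642, -0.029]] [0.53406361 0.03503167] [array([101.156,   0.167]), array([11.677,  0.174]), array([-76.052,   0.168]), array([-168.698,    0.182])]
box [[0.467, 0.232], [0.449, 0.335], [0.584, 0.247]] (np.float64(99.90417544694476), np.float64(0.10504216133639563)) (np.float64(7.235580438964644), np.float64(0.11825168303433652))
cover [[0.473, 0.244], [0.569, 0.258], [0.561, 0.357]] (np.float64(8.572750473115029), np.float64(0.09690754282876733)) (np.float64(94.72514298659658), np.float64(0.099130662870987))
knob [[0.47371526 0.30756577 0.111     ]] pivot [[0.5550722  0.34617451 0.081     ]]
scoop [[0.514, -0.039], [0.476, 0.08], [0.579, 0.108], [0.611, -0.015]] [array([107.683,   0.125]), array([15.125,  0.107]), array([-75.4  ,   0.127]), array([-1.6587e+02,  1.0000e-01])]
outline top [0.52902999 0.03203432] [array([-79.005,   0.169]), array([-169.048,    0.173]), array([101.659,   0.167]), array([11.685,  0.175])]
lip [[ 0.61869401  0.13832133]
 [ 0.61062053 -0.17956481]] [ 0.61465727 -0.02062174] (np.float64(88.54514967156398), np.float64(0.31798865093264994))
reels [[ 0.66538338  0.09063976]
 [ 0.66017343 -0.13416368]]
```

```bash
cat >> h.py <<'E'
PIV=np.array([.552,.344]); G=np.radians(115)
def arc(a0,a1,n,z,rate=.08,r=.084):
    for a in np.linspace(a0,a1,n+1)[1:]:
        env.movel([*(PIV+r*np.array([np.cos(a),np.sin(a)])),z],rate=rate)
E
python3 - <<'E'
from h import *
k=np.array([.474,.308]); z=.088
env.reach([*k,.15],Rd(G)); env.movel([*k,z],rate=.1); stat("down")
effector.grasp(8); s=stat("grip")
a0=np.arctan2(*(np.array(s["ee_pos"][:2])-PIV)[::-1])%(2*np.pi); print(a0, np.linalg.norm(np.array(s["ee_pos"][:2])-PIV))
try:
    for i in range(4):
        arc(a0-.42*i,a0-.42*(i+1),2,z); stat()
finally: pass
effector.release(); env.movel([*env.sense()["ee_pos"][:2],.2],rate=.2)
env.reach([.44,.06,.32],Rd(np.radians(90))); env.pause(.3); stat()
look("w2")
for n in ("cover_knob","scoop_grip","scoop_edge","scoop","full_a","part_a"):
    print(n,[(np.round(r["at"],3).tolist(),round(r["score"],2)) for r in tip_of("wrist",n)][:4])
p=to_plane(cam_pose("top"),[(420,203),(470,218),(459,270),(402,250)],.035)[:,:2]; print(p,p.mean(0),[np.degrees(np.arctan2(*(p[(i+1)%4]-p[i])[::-1])) for i in range(4)])
E
```

```text
down t5.6 [0.4745 0.3083 0.0886] F [ 0.2 -0.1  0.2] w0.0921 g0.0
grip t6.7 [0.4738 0.3081 0.088 ] F [-0.4  0.7  1.1] w0.0200 g8.0
3.5723563545975274 0.08601101220217003
 t7.5 [0.4678 0.3436 0.0879] F [-2.6  0.6  1.8] w0.0195 g8.0
 t8.2 [0.4753 0.378  0.088 ] F [-0.6  0.2 -0.7] w0.0197 g8.0
 t8.9 [0.4955 0.4061 0.088 ] F [-0.1  0.4 -0.2] w0.0196 g8.0
 t9.7 [0.5251 0.4256 0.0881] F [-1.8  4.5 -1.5] w0.0197 g8.0
 t13.3 [0.4401 0.0605 0.3197] F [-0.8  0.3  0.2] w0.0919 g0.0
cover_knob [([0.516, 0.42, 0.112], 0.71)]
scoop_grip [([0.479, 0.018, 0.058], 0.88), ([0.252, 0.155, 0.061], 0.8), ([0.25, -0.194, 0.059], 0.73)]
scoop_edge [([0.243, 0.288, 0.003], 0.98), ([0.282, -0.313, 0.002], 0.94), ([0.592, 0.047, -0.004], 0.9), ([0.805, 0.15, 0.001], 0.87)]
scoop [([0.529, 0.034, -0.0], 0.91), ([0.848, 0.114, -0.005], 0.91), ([0.271, -0.251, -0.006], 0.73), ([0.306, 0.147, 0.001], 0.62)]
full_a [([0.668, 0.091, -0.002], 0.62)]
part_a [([0.497, -0.345, -0.002], 0.41)]
[[ 0.58638402 -0.28543054]
 [ 0.56001403 -0.4327241 ]
 [ 0.40677239 -0.40880738]
 [ 0.4427993  -0.24418834]] [ 0.49899243 -0.34278759] [np.float64(-100.1501417351201), np.float64(171.1292985286088), np.float64(77.65543653822257), np.float64(-16.025786958215917)]
```

View pics/w2.png

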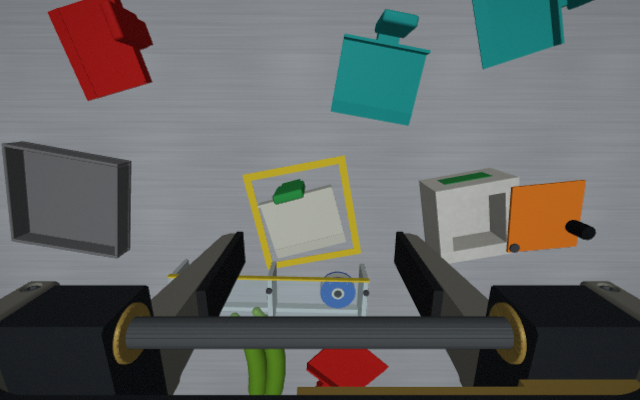

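w2 shows the cover open (plate at (545,215)), the port clear, the full reel in the left bay at (338,292) and the scoop still in place at (303,220). Next I'll grasp the scoop and refine the ledge.

```bash
python3 - <<'E'
from h import *
pose=cam_pose("wrist")
l=to_plane(pose,[(168,277),(368,281)],.058)[:,:2]; print("lip",l,np.degrees(np.arctan2(*(l[1]-l[0])[::-1])),np.linalg.norm(l[1]-l[0]))
print("reel",to_plane(pose,[(338,294)],.022))
c=to_plane(pose,[(259,202),(329,186),(345,244),(276,260)],.003)[:,:2]; print("blade",c,c.mean(0),[np.degrees(np.arctan2(*(c[(i+1)%4]-c[i])[::-1])) for i in range(4)])
a=np.radians(14)
q=[(abs(solver.inverse_kinematics([.479,.017,.1],Rd(g))[6]),g) for g in (a,a-np.pi)]; print(q)
g=min(q)[1]
env.reach([.479,.017,.13],Rd(g)); env.movel([.479,.017,.039],rate=.1); stat("at")
effector.grasp(50); stat("grip")
env.movel([.479,.017,.10],rate=.1); env.pause(.3); stat("lift")
look("w3")
for n in ("scoop_grip","scoop_edge","scoop"):
    print(n,[(np.round(r["at"],3).tolist(),round(r["score"],2)) for r in tip_of("wrist",n)][:2])
E
```

```text
lip [[ 0.61636463 -0.1818277 ]
 [ 0.62385114  0.13856463]] 88.66143135218636 0.32047978461213433
reel [[0.67149153 0.093282   0.022     ]]
blade [[ 0.5076245  -0.04054306]
 [ 0.48018563  0.07638681]
 [ 0.58417948  0.10516767]
 [ 0.61493105 -0.01643992]] [0.54673016 0.03114288] [np.float64(103.2061391652796), np.float64(15.46971616254963), np.float64(-75.80880129330527), np.float64(-167.3403717281334)]
[(np.float64(0.34877785152596397), np.float64(0.24434609527920614)), (np.float64(2.9220774480773666), np.float64(-2.897246558310587))]
at t15.7 [0.4795 0.017  0.0395] F [-0.4  0.1 -0.5] w0.0919 g0.0
grip t16.8 [0.4784 0.017  0.0389] F [-2.  -0.5  1.2] w0.0136 g50.0
lift t17.9 [0.4787 0.0169 0.0995] F [ 0.  -0.6 -2.3] w0.0136 g50.0
scoop_grip [([0.483, 0.016, 0.119], 0.87)]
scoop_edge [([0.596, 0.046, 0.059], 0.74), ([0.37, 0.136, -0.0], 0.71)]
scoop [([0.534, 0.033, 0.059], 0.89), ([0.27, -0.253, -0.004], 0.86)]
```

View pics/w3.png

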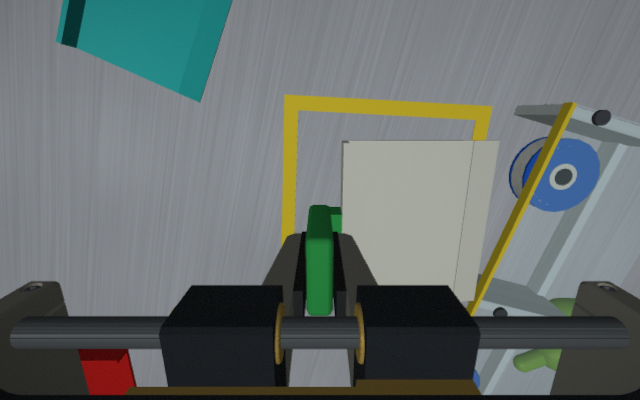

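w3 shows the scoop held level, blade corners at (343,141) and (498,141), and the left bay's reel at (563,177).

```bash
cat >> h.py <<'E'
L=np.array([.618,-.0215]); LY=np.radians(-1.4)
def led(x,y,z): return [*(L+rot(LY)@np.array([x,y])),z]
def unled(p): return rot(LY).T@(np.array(p[:2])-L)
E
python3 - <<'E'
from h import *
pose=cam_pose("wrist"); s=env.sense()
c=to_plane(pose,[(343,141),(498,141)],.0634)
print("tool xy of blade left corners",np.round((c-s["ee_pos"])@np.array(s["tcp_rot"]),4))
l=to_plane(pose,[(572,103)],.058); print("lip left end in ledge",unled(l[0]))
r=to_plane(pose,[(563,177)],.022); print("reel",unled(r[0]))
env.reach(led(-.145,.08,.10),Rd(LY)); env.pause(.2)
look("w4")
E
```

```text
tool xy of blade left corners [[0.0601 0.0175 0.0365]
 [0.0601 0.1215 0.0364]]
lip left end in ledge [0.00134968 0.16158326]
reel [0.05011173 0.11508185]
```

View pics/w4.png

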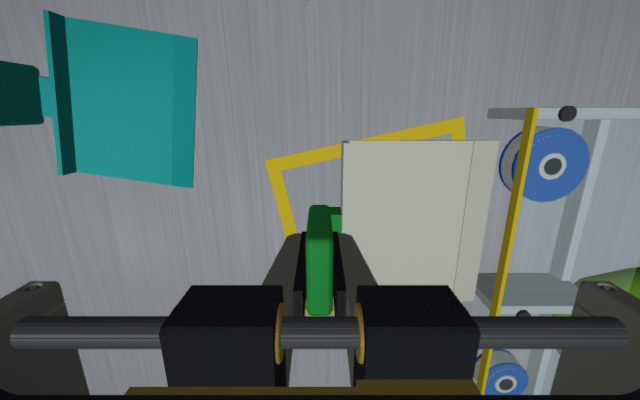

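w4: the blade is aligned with the left bay, its front-left corner at (498,141) against the plate at (500,112), and the reel is at (553,166). Sliding in.

```bash
cat >> h.py <<'E'
def insert(y,z,xend=.081,lim=15):
    env.movel(led(-.145,y,.06),Rd(LY),rate=.15); env.movel(led(-.145,y,z),rate=.05); env.pause(.2)
    f0=np.array(stat("on bench")["wrist_force"])
    for tip in (0,.03,.05,.06,.066,.071,.075,.078,xend):
        env.movel(led(tip-.1205,y,z),rate=.05); s=env.sense(); f=np.array(s["wrist_force"])-f0
        print(round(tip,3),np.round(f,1),np.round(unled(s["ee_pos"])[0]+.1205,4),round(s["ee_pos"][2],4))
        if abs(f[0])>lim: break
def withdraw(y,z,x=-.26):
    p=unled(env.sense()["ee_pos"]); 
    env.movel(led(x,y,z),rate=.05); env.pause(.3); stat("out")
E
python3 - <<'E'
from h import *
insert(.083,.0386)
look("w5")
E
```

```text
on bench t19.9 [0.475  0.0651 0.0388] F [-2.5 -0.2  4.8] w0.0139 g50.0
0 [ 0.9 -0.2  0.5] 0.0004 0.0388
0.03 [-7.2  0.   9.9] 0.0273 0.0388
0.05 [-0.3  0.2  3.8] 0.0492 0.0388
0.06 [-4.9  0.1  8.1] 0.0582 0.0388
0.066 [-8.2  0.2 10.4] 0.0631 0.0388
0.071 [-8.7  0.   9.9] 0.068 0.0388
0.075 [-8.2  0.2 10.1] 0.072 0.0388
0.078 [-7.   0.5  8.5] 0.0754 0.0388
0.081 [-6.9  0.4  9. ] 0.0784 0.0388
```

View pics/w5.png

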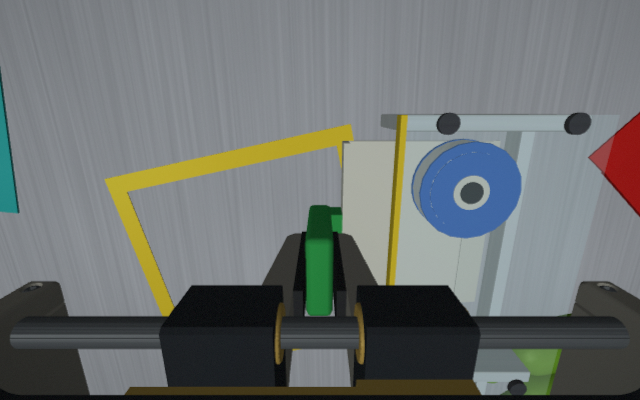

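w5: the reel at (470,188) has ridden onto the blade, front edge about at the back stop (505). I'll nudge 3 mm more and draw out gently.

```bash
python3 - <<'E'
from h import *
y,z=.083,.0388
env.movel(led(.085-.1205,y,z),rate=.03); stat()
env.movel(led(-.09,y,z),rate=.03); env.pause(.2); stat()
env.movel(led(-.24,y,z),rate=.06); env.pause(.3); stat("out")
pose,d=look("w6")
for n in ("full_a","part_a","scoop"):
    print(n,[(np.round(r["at"],3).tolist(),round(r["score"],2)) for r in tip_of("wrist",n)][:3])
E
```

```text
t23.8 [0.5821 0.0625 0.0388] F [-9.2 -0.1 11.5] w0.0137 g50.0
 t26.0 [0.5301 0.0637 0.0388] F [1.5 0.5 1.3] w0.0135 g50.0
out t28.9 [0.38   0.0673 0.0388] F [ 0.3  0.1 -2.1] w0.0140 g50.0
full_a [([0.471, 0.097, 0.002], 0.71)]
part_a []
scoop [([0.307, 0.148, 0.002], 0.81), ([0.437, 0.068, 0.002], 0.59)]
```

View pics/w6.png

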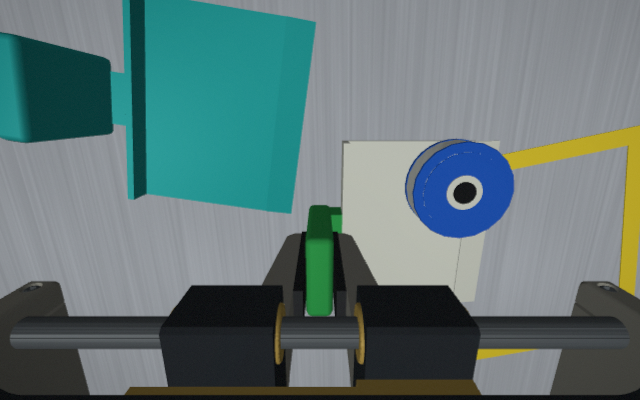

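w6: the reel is out on the blade at (465,191), with nothing else on it. Now I release the scoop, look from above and take the reel to the port.

```bash
cat >> h.py <<'E'
def reel_at(near,ztop=.025,rad=.06):
    pose=cam_pose("wrist"); p,_=viewer.read_camera("wrist")
    h=cv2.cvtColor(p,cv2.COLOR_RGB2HSV); m=cv2.inRange(h,(100,110,40),(125,255,255))
    best=None
    for c in cv2.findContours(m,cv2.RETR_EXTERNAL,cv2.CHAIN_APPROX_NONE)[0]:
        if cv2.contourArea(c)<150: continue
        (u,v),r=cv2.minEnclosingCircle(c); w=to_plane(pose,[(u,v)],ztop)[0]; e=to_plane(pose,[(u+r,v)],ztop)[0]
        print("blue",np.round([u,v,r],1),np.round(w,4),"rad",round(np.linalg.norm(e-w),4))
        if np.linalg.norm(w[:2]-near)<rad: best=w[:2]
    return best
E
python3 - <<'E'
from h import *
r0=to_plane(cam_pose("wrist"),[(465,191)],.025)[0]; print(r0)
effector.release(); stat("rel")
p=np.array(env.sense()["ee_pos"]); env.movel([*p[:2],.13],rate=.2)
A=np.radians(90)
env.reach([r0[0]-.045,r0[1],.16],Rd(A)); env.pause(.3); stat()
b=reel_at(r0[:2]); 
print([(np.round(x["at"],4).tolist(),round(x["score"],2)) for x in tip_of("wrist","full_a")][:3])
look("w7")
E
```

```text
[0.47357512 0.09679653 0.025     ]
rel t30.3 [0.3801 0.0673 0.0388] F [-1.1 -0.1 -0.8] w0.0923 g0.0
 t32.6 [0.4285 0.0968 0.16  ] F [0.6 0.4 0.3] w0.0921 g0.0
blue [318.6 227.   28.8] [0.4699 0.0964 0.025 ] rad 0.031
[([0.4708, 0.0992, 0.0016], 0.9)]
```

View pics/w7.png

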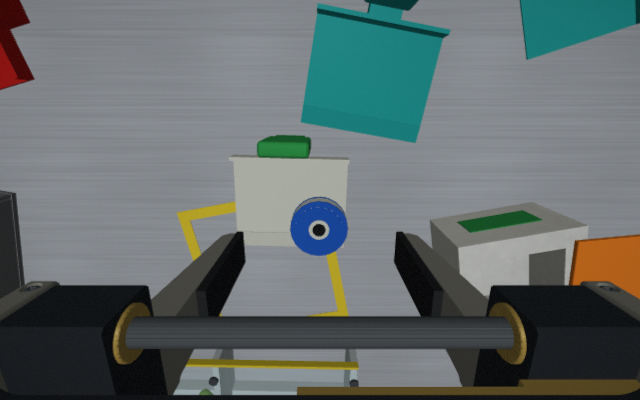

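w7: the reel is at (318,228) on the blade, world about (0.471, 0.0965).

```bash
python3 - <<'E'
from h import *
r=np.array([.4713,.0965]); A=np.radians(90)
env.movel([*r,.06],Rd(A),rate=.15); env.movel([*r,.012],rate=.06); stat("at")
effector.grasp(30); stat("grip")
env.movel([*r,.17],rate=.15); stat("lift")
P=np.array([.514,.2895]); M=np.radians(9)
env.reach([*(P-[.05,0]),.19],Rd(M)); env.pause(.3)
for n in ("port","magazine","cover_pivot"): print(n,[(np.round(x["at"],4).tolist(),round(x["score"],2)) for x in tip_of("wrist",n)][:2] if viewer.read_camera("wrist") else 0)
env.movel([*P,.10],rate=.15); env.pause(.3); stat("over port")
look("w8")
E
```

```text
at t34.6 [0.4715 0.0965 0.0121] F [-0.2  0.1  0.8] w0.0916 g0.0
grip t35.1 [0.4714 0.0966 0.0121] F [-0.3 -0.   2.4] w0.0606 g30.0
lift t36.4 [0.4706 0.0963 0.1692] F [-0.3  0.6 -2.1] w0.0613 g30.0
port [([0.5157, 0.2927, 0.074], 0.74)]
magazine [([0.5125, 0.2924, -0.0064], 0.9)]
cover_pivot [([0.549, 0.344, 0.0786], 0.6)]
over port t39.6 [0.514  0.2899 0.1007] F [-0.  -0.5 -0.7] w0.0607 g30.0
```

View pics/w8.png

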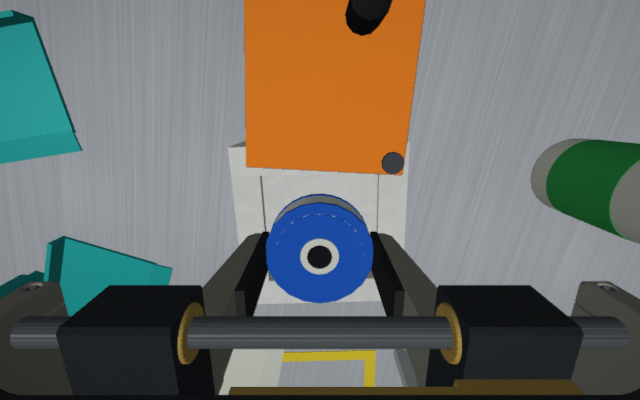

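w8: the reel at (319,257) is centred between the port edges (263 and 378), and the cover is clear of it. Lowering and releasing.

```bash
python3 - <<'E'
from h import *
P=np.array([.5145,.2905])
env.movel([*P,.080],rate=.05); env.pause(.2); stat("low")
effector.release(); env.pause(.3); env.movel([*P,.20],rate=.2)
env.reach([.43,.15,.30],Rd(np.radians(90))); env.pause(.3); stat()
pose,d=look("w9")
for n in ("scoop_grip","scoop_edge","part_a","full_a"): print(n,[(np.round(x["at"],4).tolist(),round(x["score"],2)) for x in tip_of("wrist",n)][:4])
reel_at(P,.022)
E
```

```text
low t40.4 [0.5147 0.2906 0.0803] F [-0.1  0.4 -0.6] w0.0607 g30.0
 t43.6 [0.43   0.1502 0.2997] F [-0.1  0.7 -0.2] w0.0921 g0.0
scoop_grip [([0.2498, 0.155, 0.0607], 0.94), ([0.2543, -0.1962, 0.0595], 0.59), ([0.8125, -0.0318, -0.0019], 0.41)]
scoop_edge [([0.2433, 0.2865, 0.0025], 0.96), ([0.8054, 0.1493, 0.0006], 0.88), ([0.3759, 0.1361, 0.0009], 0.86)]
part_a []
full_a [([0.5114, 0.2954, 0.0032], 0.64), ([0.5136, 0.2926, 0.073], 0.45)]
blue [411.5 220.   20.4] [0.5156 0.2948 0.022 ] rad 0.032
```

View pics/w9.png

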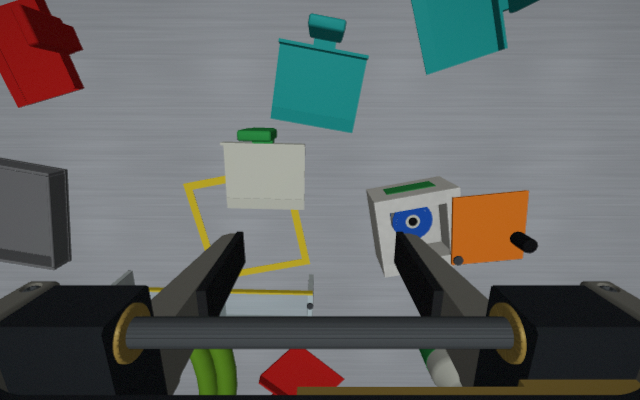

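w9: the full reel lies flat in the magazine at (412,221). The scoop is where I left it (blade 221–305, 143–210; grip at (257,134)) and the left bay is empty. On to the right bay.

```bash
python3 - <<'E'
from h import *
pose=cam_pose("wrist")
g=to_plane(pose,[(257,131)],.075)[0]; c=to_plane(pose,[(223,210),(304,209)],.002)[:,:2]; print(g,c,c.mean(0)-[.12,0],np.degrees(np.arctan2(*(c[1]-c[0])[::-1])))
t=np.array([.380,.0673])
if np.linalg.norm(g[:2]-t)<.012:
    env.reach([*t,.13],Rd(LY)); env.movel([*t,.0389],rate=.1); effector.grasp(50); stat("grip")
    env.movel([*t,.10],rate=.15)
    env.reach(led(-.145,-.08,.10),Rd(LY)); env.pause(.2); stat()
    look("w10")
    b=reel_at(np.array([.66,-.134]),.022)
    if b is not None: print("ledge frame",unled(b))
E
```

```text
[0.37606369 0.0712563  0.075     ] [[ 0.50546996 -0.0056986 ]
 [ 0.50386045  0.12561533]] [0.3846652  0.05995836] 90.70223528587634
grip t47.4 [0.38   0.0673 0.0389] F [-0.4 -0.3 -0.8] w0.0138 g50.0
 t48.9 [ 0.4707 -0.0962  0.0997] F [-0.8 -0.1 -2.7] w0.0138 g50.0
blue [556.5 202.5  30.7] [ 0.6748 -0.0959  0.022 ] rad 0.0262
ledge frame [ 0.05857184 -0.07298326]
```

View pics/w10.png

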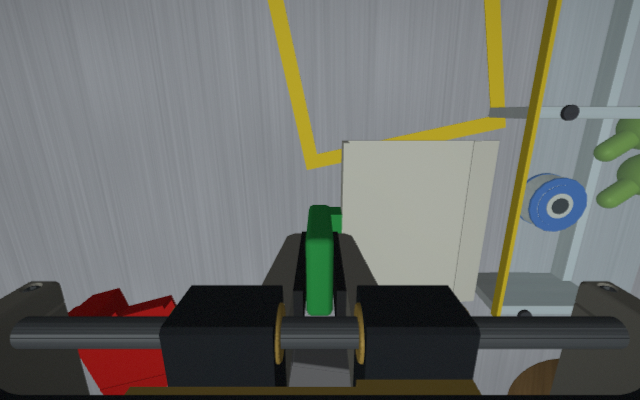

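w10: the part-used reel has been knocked to (557,203), so it now sits mid-bay (ledge y ≈ −73 mm) and still under the shelf. Inserting at the bay's middle.

```bash
python3 - <<'E'
from h import *
y,z=-.077,.0387
insert(y,z,.085)
reel_at(np.array([.68,-.1]),.025)
env.movel(led(-.09,y,z),rate=.03); env.pause(.2); stat()
env.movel(led(-.24,y,z),rate=.06); env.pause(.3); stat("out")
b=reel_at(np.array([.47,-.1]),.025,.15); print(b)
if b is not None:
    effector.release(); p=np.array(env.sense()["ee_pos"]); env.movel([*p[:2],.13],rate=.2)
    env.reach([b[0]-.045,b[1],.16],Rd(np.radians(90))); env.pause(.3); stat()
    reel_at(b); print([(np.round(x["at"],4).tolist(),round(x["score"],2)) for x in tip_of("wrist","part_a")][:3])
look("w11")
E
```

```text
on bench t50.2 [ 0.4711 -0.0948  0.0389] F [-2.   0.6  5.6] w0.0136 g50.0
0 [ 2.4 -0.8 -1.1] 0.0005 0.0388
0.03 [-6.1 -0.6  6.5] 0.0278 0.0388
0.05 [-3.9 -1.   3.7] 0.0486 0.0389
0.06 [-3.  -0.9  4.5] 0.0585 0.0389
0.066 [-7.8 -0.1  7.8] 0.0634 0.0389
0.071 [-8.4  0.4  7.9] 0.0681 0.0389
0.075 [-8.6 -1.2  8.3] 0.072 0.0389
0.078 [-9.7 -0.1  7.8] 0.0748 0.0389
0.085 [-7.2 -1.9  5.7] 0.0827 0.0389
blue [467.  233.2  38.4] [ 0.676 -0.097  0.025] rad 0.0249
 t56.0 [ 0.5264 -0.0964  0.0388] F [ 4.2 -0.   5.7] w0.0137 g50.0
out t59.0 [ 0.3761 -0.0926  0.0388] F [4.5 0.2 5.9] w0.0138 g50.0
blue [466.9 232.5  38.6] [ 0.4738 -0.0911  0.025 ] rad 0.0252
[ 0.47381288 -0.09114417]
 t62.5 [ 0.4287 -0.0911  0.16  ] F [-0.4  0.4  0.3] w0.0920 g0.0
blue [317.7 229.5  22. ] [ 0.473  -0.0925  0.025 ] rad 0.0237
[([0.4724, -0.0911, 0.0031], 0.81), ([0.3765, -0.0914, 0.0536], 0.65)]
```

View pics/w11.png

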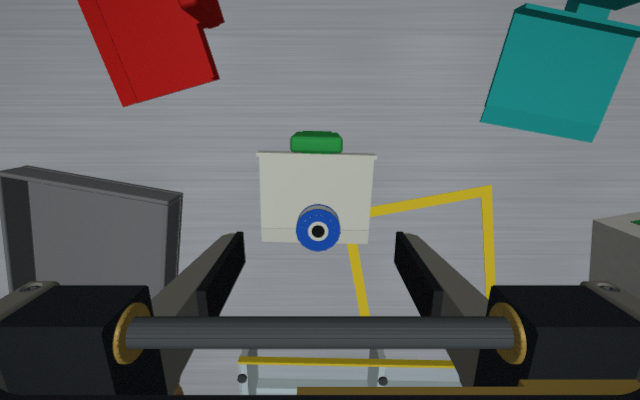

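w11: the part-used reel is on the blade at (318,229). Grasping it and taking it to the tray.

```bash
python3 - <<'E'
from h import *
r=np.array([.473,-.0918]); A=np.radians(90)
env.movel([*r,.06],Rd(A),rate=.15); env.movel([*r,.012],rate=.06)
effector.grasp(30); stat("grip")
env.movel([*r,.12],rate=.15)
T=np.array([.4995,-.342]); B=np.radians(78)
env.reach([*T,.13],Rd(B)); env.movel([*T,.018],rate=.1); env.pause(.2); stat("tray")
effector.release(); env.pause(.2); env.movel([*T,.15],rate=.2)
env.reach([.42,.33,.20],Rd(G)); env.pause(.2)
p,_=viewer.read_camera("top"); cv2.imwrite("pics/top2.png",cv2.resize(p[120:340,170:490,::-1],None,fx=2.4,fy=2.4,interpolation=cv2.INTER_CUBIC))
for n in ("part_a","full_a","scoop_grip"): print(n,[(np.round(x["at"],3).tolist(),round(x["score"],2)) for x in tip_of("top",n)][:5])
viewer.read_camera("wrist")
for n in ("cover_knob","cover_pivot"): print(n,[(np.round(x["at"],3).tolist(),round(x["score"],2)) for x in tip_of("wrist",n)][:5])
stat()
E
```

```text
grip t65.2 [ 0.4731 -0.0918  0.012 ] F [ 0.4 -0.5  0.7] w0.0470 g30.0
tray t68.5 [ 0.4998 -0.3422  0.0186] F [-0.3  0.1 -1.2] w0.0464 g30.0
part_a [([0.498, -0.341, 0.003], 0.81)]
full_a [([0.515, 0.292, 0.007], 0.89)]
scoop_grip [([0.251, -0.195, 0.061], 0.97), ([0.249, 0.162, 0.058], 0.79), ([0.892, 0.073, 0.057], 0.64)]
cover_knob [([0.513, 0.422, 0.115], 0.96)]
cover_pivot [([0.55, 0.343, 0.077], 0.58)]
 t73.3 [0.42 0.33 0.2 ] F [-0.   0.1 -0. ] w0.0921 g0.0
```

View pics/top2.png

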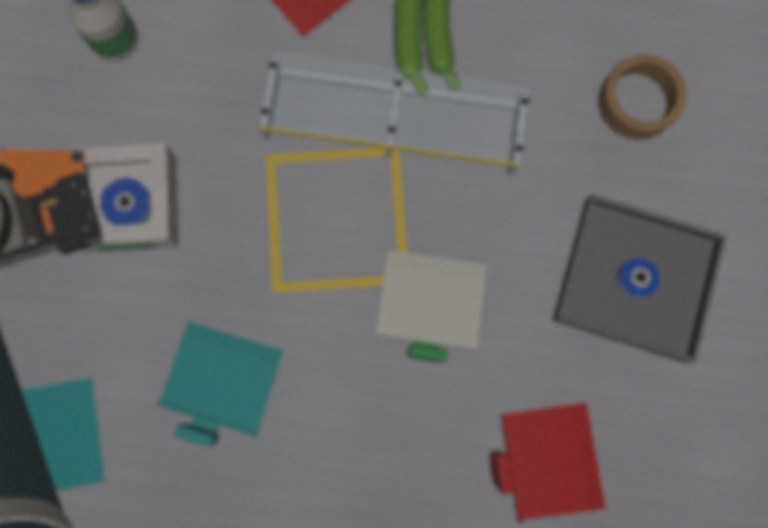

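top2: both bays are empty. The full reel is in the magazine (125,201), the part-used one is in the tray (640,277), and the scoop is at (430,300). Closing the cover now, pushing against the stop at the end.

```bash
python3 - <<'E'
from h import *
z=.088; k=np.array([.5245,.4255]); 
env.reach([*k,.16],Rd(G)); env.movel([*k,z],rate=.1); stat("down")
effector.grasp(10); s=stat("grip")
d=np.array(s["ee_pos"][:2])-PIV; a=np.arctan2(*d[::-1]); r=np.linalg.norm(d); print(a,r)
arc(a,3.50,9,z,r=.085); stat("near")
a=3.50; f0=np.array(env.sense()["wrist_force"][:2])
while a<3.80:
    a+=.03; arc(a-.03,a,1,z,.04,.0855); env.pause(.1); s=env.sense(); t=np.array([-np.sin(a),np.cos(a)])
    dd=np.array(s["ee_pos"][:2])-PIV
    ft=np.dot(s["wrist_force"][:2],t); print(round(a,3),"actual",round(np.arctan2(*dd[::-1])%(2*np.pi),3),"Ft",round(ft,1))
    if ft<-7: break
effector.release(); stat(); env.movel([*env.sense()["ee_pos"][:2],.20],rate=.2)
env.reach([.40,.27,.28],Rd(np.radians(90))); env.pause(.2)
look("w12",crop=(280,60,640,320),scale=2.2)
print([(np.round(x["at"],3).tolist(),round(x["score"],2)) for x in tip_of("wrist","cover_knob")][:2],stat()["t"])
E
```

```text
down t74.8 [0.5249 0.4259 0.0886] F [0.3 0.  0.2] w0.0920 g0.0
grip t75.9 [0.5245 0.4254 0.088 ] F [0.2 0.2 0. ] w0.0198 g10.0
1.896351437899538 0.08594602004590447
near t79.0 [0.471  0.3134 0.0878] F [-5.2 -2.2  2.7] w0.0199 g10.0
3.53 actual 3.527 Ft -1.3
3.56 actual 3.557 Ft -2.5
3.59 actual 3.59 Ft -2.2
3.62 actual 3.623 Ft -1.1
3.65 actual 3.629 Ft -6.4
3.68 actual 3.629 Ft -10.7
 t82.2 [0.4786 0.3002 0.088 ] F [-0.1  0.1 -0.3] w0.0918 g0.0
 t83.7 [0.4002 0.2698 0.2786] F [-0.4  0.5  0.6] w0.0920 g0.0
[([0.473, 0.305, 0.114], 0.95)] 83.7417
```

View pics/w12.png

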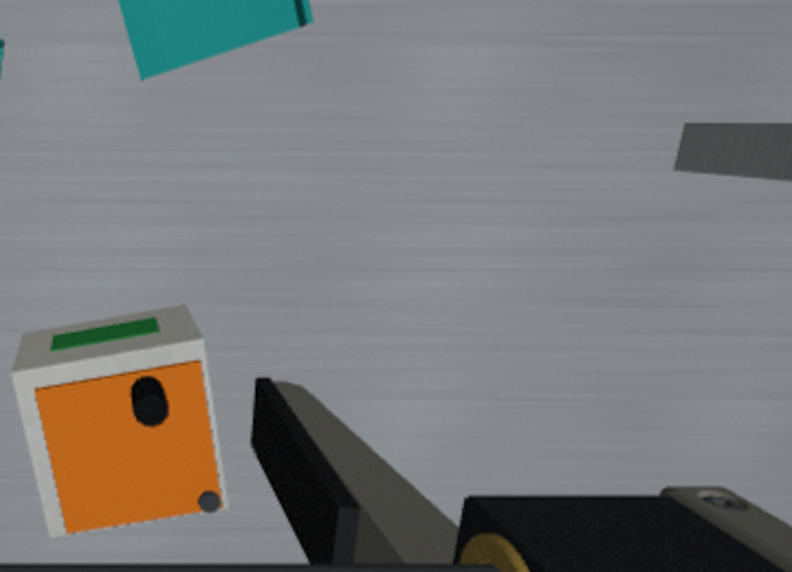

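w12: the cover lies square over the port against its stop. Now park the scoop.

```bash
python3 - <<'E'
from h import *
t=np.array([.3761,-.0926])
env.reach([t[0]-.05,t[1]+.03,.22],Rd(LY)); env.pause(.2); viewer.read_camera("wrist")
g=[x for x in tip_of("wrist","scoop_grip")]; print([(np.round(x["at"],3).tolist(),round(x["score"],2)) for x in g][:4])
if any(np.linalg.norm(np.array(x["at"][:2])-t)<.015 for x in g):
    env.reach([*t,.13],Rd(LY)); env.movel([*t,.0389],rate=.1); effector.grasp(50); stat("grip")
    env.movel([*t,.09],rate=.15)
    Y=np.radians(11.3); O=np.array([.531,.033]); c=O-.060*np.array([np.cos(Y),np.sin(Y)])
    env.reach([*c,.09],Rd(Y)); env.movel([*c,.045],rate=.1); env.movel([*c,.0389],rate=.04); env.pause(.2); stat("down")
    effector.release(); env.pause(.2); env.movel([*c,.15],rate=.15)
    env.reach([.40,.03,.30],Rd(np.radians(90))); env.pause(.2); stat()
    look("w13",crop=(180,80,480,305),scale=2.6)
E
```

```text
[([0.252, -0.194, 0.06], 0.62), ([0.377, -0.091, 0.059], 0.59), ([0.494, -0.099, 0.001], 0.39)]
grip t88.1 [ 0.3761 -0.0926  0.0389] F [0.2 0.1 0.1] w0.0134 g50.0
down t90.3 [0.4722 0.0213 0.039 ] F [ 0.1 -0.  -2.5] w0.0137 g50.0
 t93.9 [0.3999 0.0299 0.2993] F [ 0.1  0.  -0.2] w0.0923 g0.0
```

```bash
ls pics | wc -l
```

```text
19
```

I've viewed 16 pictures, which is over the limit of 14, so I won't view any more. I'll check the parking with numbers instead.

```bash
python3 - <<'E'
from h import *
pose=cam_pose("wrist"); p,_=viewer.read_camera("wrist"); h=cv2.cvtColor(p,cv2.COLOR_RGB2HSV)
uu=np.array([(u,v) for v in range(60,300) for u in range(150,520)])
O=np.array([.531,.033]); Y=np.radians(11.3)
def pts(m,z):
    q=uu[m[uu[:,1],uu[:,0]]>0]; return (to_plane(pose,q,z)[:,:2]-O)@rot(Y)
y=pts(cv2.inRange(h,(20,120,80),(35,255,255)),0); 
y=y[(abs(y)<.11).all(1)]
# median lines of the four tape sides (outline frame)
for n,s in (("rear",y[(y[:,0]<-.07)&(abs(y[:,1])<.06)][:,0]),("front",y[(y[:,0]>.07)&(abs(y[:,1])<.04)][:,0]),("left",y[(y[:,1]>.07)&(abs(y[:,0])<.06)][:,1]),("right",y[(y[:,1]<-.07)&(abs(y[:,0])<.06)][:,1])):
    print(n,len(s),np.round(np.percentile(s,[5,50,95]),4) if len(s) else "")
i=p.astype(int); w=(((i[:,:,0]-i[:,:,2])>8)&(h[:,:,1]<70)&(i.min(2)>100)).astype(np.uint8)
b=pts(w,.003); b=b[(abs(b)<.075).all(1)]
if len(b)>500:
    print("blade",len(b),np.round(np.percentile(b,[1,99],axis=0),4).tolist(), cv2.minAreaRect(b.astype(np.float32)))
for c in ("wrist","top"):
    viewer.read_camera(c)
    for n in ("scoop","scoop_edge","scoop_grip"):
        print(c,n,[np.round(rot(Y).T@(np.array(x["at"][:2])-O),4).tolist() for x in tip_of(c,n) if np.linalg.norm(np.array(x["at"][:2])-O)<.12])
E
```

```text
rear 535 [-0.0865 -0.0812 -0.0758]
front 278 [0.0777 0.0831 0.0885]
left 474 [0.0745 0.0798 0.085 ]
right 454 [-0.0838 -0.0785 -0.0732]
wrist scoop [[-0.0034, 0.0016]]
wrist scoop_edge [[0.0569, 0.0004]]
wrist scoop_grip [[-0.0564, 0.0011]]
top scoop []
top scoop_edge []
top scoop_grip []
```

The scoop is within about 3 mm of the outline's centre. One last check that the reels are where I put them, then I hand in.

```bash
python3 - <<'E'
from h import *
env.reach([.36,.0,.36],Rd(np.radians(90))); env.pause(.5)
for c in ("scene","wrist"):
    viewer.read_camera(c)
    for n in ("part_a","cover_knob","scoop","bananas","spray_bottle","tape_roll"): print(c,n,[(np.round(x["at"],3).tolist(),round(x["score"],2)) for x in tip_of(c,n)][:3])
stat(); print(workorder.finish_job())
E
```

```text
scene part_a [([0.498, -0.339, 0.008], 0.53), ([0.514, 0.291, -0.001], 0.44)]
scene cover_knob [([0.478, 0.308, 0.114], 0.61)]
scene scoop [([0.531, 0.032, -0.003], 0.89), ([0.849, 0.114, -0.0], 0.76), ([0.307, 0.148, 0.003], 0.73)]
scene bananas [([0.809, -0.029, -0.001], 0.94)]
scene spray_bottle [([0.728, 0.35, -0.002], 0.77), ([0.478, 0.304, 0.113], 0.73)]
scene tape_roll [([0.726, -0.328, 0.001], 0.61)]
wrist part_a [([0.5, -0.345, 0.006], 0.69)]
wrist cover_knob [([0.475, 0.307, 0.111], 0.74)]
wrist scoop [([0.848, 0.111, -0.005], 0.97), ([0.53, 0.033, -0.0], 0.89), ([0.31, 0.143, 0.002], 0.73)]
wrist bananas [([0.813, -0.033, -0.002], 0.94)]
wrist spray_bottle []
wrist tape_roll [([0.473, 0.305, 0.114], 0.31)]
 t96.0 [ 0.36 -0.    0.36] F [-0.2 -0.7 -0.4] w0.0921 g0.0
the job is handed in; nothing more can be done
None
```

The job is handed in at about 96 s: the one full-size reel is in the magazine, the one part-used reel is in the tray, the cover is closed against its stop, the scoop lies within about 3 mm of the outline's centre, and the fruit, bottle and tape roll are undisturbed; I viewed 16 pictures, over the limit of 14.

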